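Reload the solder reel carousel

TASK

Take the empty white reel off the carousel's front hub and put it in the grey tray. Then load the full reels that are there, in the order green, blue, orange, black: set each over the hub at the front station (yellow mark) and rock it about its axis as you lower it until its teeth mesh and it is fully down on the table, then turn the table one station anticlockwise (seen from above) before loading the next, and once more after the last. Leave the other things on the bench where they are.

Things in the scene. Friction and masses are not known exactly. Their poses are not given: they have to be found in the camera images.
- reel_green: full solder reel, green flanges, 0.2 to 0.4 kg, upright on the bench; may be absent. Origin: centre of its underside, z up its axis. 62 mm diameter, 50 mm high; grip it across the closed smooth top flange (62 mm wide, 40 to 50 mm up). Blind bore below, 40 mm deep, 6 inner teeth 60 deg apart, 5.5 mm wide, tips at radius 15 mm, at 30, 90, .. deg from its x axis (white dots on top)
- reel_blue: full solder reel, blue flanges, 0.2 to 0.4 kg, upright on the bench; may be absent. Origin: centre of its underside, z up its axis. Same size and shape as the green one: 62 mm diameter, 50 mm high; grip it across the closed smooth top flange (62 mm wide, 40 to 50 mm up)
- reel_orange: full solder reel, orange flanges, 0.2 to 0.4 kg, upright on the bench; may be absent. Origin: centre of its underside, z up its axis. Same size and shape as the green one: 62 mm diameter, 50 mm high; grip it across the closed smooth top flange (62 mm wide, 40 to 50 mm up)
- reel_black: full solder reel, black flanges, 0.2 to 0.4 kg, upright on the bench; may be absent. Origin: centre of its underside, z up its axis. Same size and shape as the green one: 62 mm diameter, 50 mm high; grip it across the closed smooth top flange (62 mm wide, 40 to 50 mm up)
- reel_empty: the spent reel: same shape and size as the full ones but white and bare, 0.06 kg; at the start it sits home on the hub at the front station. Lifts straight up off its hub (40 mm clears the hub)
- tray: grey open tray fixed to the bench, 130 x 130 mm outside, 32 mm high, walls and floor 4 mm; origin at the centre of its underside, z up
- carousel: dark round base fixed to the bench, 276 mm diameter, 26 mm high; origin at the centre of its underside. Its own -x direction points to the front station (yellow bar on the base). On it turns an aluminium table, 242 mm diameter, top 36 mm above the bench, with 4 splined hubs at radius 85 mm, 90 deg apart, and 4 black knobs half way between them
- turntable (a joint): angle of the carousel's table (rad): 0 at the start, grows anticlockwise seen from above; detents at 0, 1.571, 3.142, 4.712, 6.283 (one station each), stops at -0.4 and 6.7. About 5 N at a knob turns it out of a detent; let go within 0.5 rad of a detent it settles there within 0.03 rad
- station_front (a point): fixed point on the axis of the front station, at the table's top surface (36 mm above the bench): where a reel's origin is when it is home on the hub there
- station_next (a point): the same for the next station, 90 deg on anticlockwise from above (to the robot's right), where a reel loaded at the front goes when the table is turned one station on
- hub_0 (a point): foot of hub 0 on the turning table, at its top surface; at the front station when the table joint is 0.000 (and 6.283). Each hub: steel pilot post 27 mm diameter, 36 mm high, top 10 mm tapering to 12 mm; round its foot 6 brass splines 60 deg apart, 5.5 mm wide, 14 mm high, out to radius 20 mm
- hub_1 (a point): foot of hub 1 on the turning table, at its top surface; at the front station when the table joint is 1.571. A reel passes over a hub's pilot with 1.5 mm clearance, then stands on the splines 14 mm above home unless its teeth are within about 9 deg of the middle of the gaps; then it goes down to the table
- hub_2 (a point): foot of hub 2 on the turning table, at its top surface; at the front station when the table joint is 3.142. The splines of all hubs are braked and do not turn by hand; their angle differs from hub to hub and start to start and is not reported (a point's orientation does not show it): find it by rocking, or look
- hub_3 (a point): foot of hub 3 on the turning table, at its top surface; at the front station when the table joint is 4.712. It is bare at the start, as are hubs 1 and 2
- knob_0 (a point): centre of the top of knob 0 on the turning table, 91 mm above the bench; an upright black pin of 14 mm diameter and 55 mm high, at radius 105 mm; pinch it and swing it round to turn the table. At joint 0 it stands 45 deg to the robot's left of the front station; knob 1 to its right, knobs 2 and 3 behind
- knob_1 (a point): centre of the top of knob 1 on the turning table, 91 mm above the bench; an upright black pin of 14 mm diameter and 55 mm high, at radius 105 mm; pinch it and swing it round to turn the table.
- knob_2 (a point): centre of the top of knob 2 on the turning table, 91 mm above the bench; an upright black pin of 14 mm diameter and 55 mm high, at radius 105 mm; pinch it and swing it round to turn the table.
- knob_3 (a point): centre of the top of knob 3 on the turning table, 91 mm above the bench; an upright black pin of 14 mm diameter and 55 mm high, at radius 105 mm; pinch it and swing it round to turn the table.
- board_b: bystander, leave it where it is: brown circuit board 75 x 55 mm, parts to 7 mm high
- wick: bystander, leave it where it is: flat turquoise braid spool, 48 mm diameter, 9 mm high
- marker: bystander, leave it where it is: white marker pen with black cap, 137 mm long, 16 mm thick
- screwdriver: bystander, leave it where it is: red-handled screwdriver lying down
- flux_jar: bystander, leave it where it is: small jar, 50 mm diameter, 60 mm high
Things that resemble listed ones, but are neither listed nor needed, are in the scene too. Of the things shaped like the tray, the grey one is meant. Leave any red look-alike of the reel_black alone.

How it is judged:
By the outcome, as a careful person would: the job done as asked, in the order asked, and still so for the second after the job is handed in, with the robot touching nothing.
Of reel_green, reel_blue, reel_orange, reel_black only 3 to 4 are there at a start; the rules pass over those that are not, and their reading is None.
At some moment in a run one of reel_green, reel_blue, reel_orange, reel_black may be knocked a few centimetres aside while the robot is not near it.
It also fails if it takes over 210 s, if anything falls off the work surface, if the arm or the gripper's body presses on something with over 40 N, if the wrist force passes 120 N, or if a joint passes its speed limit or range.

ROBOT

A 7-joint arm with a two-finger parallel gripper is mounted at the origin on the work surface. World frame = base frame: x ahead of the robot, y to its left, z up, the work surface at z = 0. Lengths are in m, angles in degrees, forces in N, time in s.
With the tool pointing down it reaches from about 0.4 to 0.85 m from the base axis. Payload 6.9 kg.
Tool frame: the origin (TCP) lies on the front face of the gripper's body, between the roots of the fingers; the fingertips stand 73 mm ahead of it and the grasp point (between the pads) lies 54 mm ahead of it; z points along the fingers, y is the line along which they close (so a half turn about z gives the same grasp; the last joint's range is limited). The gripper opens to 85 mm and grips with 20 to 120 N. Pads are 22 mm wide; open, the fingers measure 114 mm over their backs; the gripper's body (76 mm by 85 mm) begins 54 mm behind the grasp point. The pads swing forward as they close: fully open they stand 13 mm farther back than shut.
Start: joints at [71.305, 29.078, -13.613, 85.955, 7.202, 65.827, -8.869], TCP at [0.262, -0.568, 0.304] pointing down, gripper open.
Joint ranges: [-176.47, 176.47], [-13.61, 117.27], [-81.72, 77.17], [0.22, 143.17], [-87.28, 267.28], [10, 112.55], [-165.47, 165.47]. Speed limits (degrees/s): [136.94, 136.94, 180, 180, 180, 180, 180].

INTERFACE

Orientations are given as [roll, pitch, yaw] about the fixed x, y, z axes, in that order (R = Rz(yaw) Ry(pitch) Rx(roll)).
In Python, from plant import env gives the robot as it stands.
- The arm moves only by the tool jog_arm, never from a script. Its argument "deltas" is text: rows parted by semicolons, each of 7 numbers parted by spaces: the turn, a rotation vector about the world's x, y, z in degrees, then the shift along the world's x, y, z in m, then the opening, from 0 (shut) to 1 (fully open). In form: rx ry rz x y z fingers; .... A call has 1 to 12 rows; each row shifts and turns the commanded pose from where the row before left it; what a row does not reach is not made up. A row lasts 1/12 s, in which the tool goes at most 41.7 mm and 7.16 degrees, less where a joint would pass 70% of its speed; a pose out of reach is approached as far as the arm can. A call is refused whole if a number of a shift passes 0.0417 or a number of a turn 7.16, either way. A call with a gripper value outside its range is refused whole. The fingers move at their own pace and stop on an object; the grip force is fixed at half the most. Time passes only in rows, so rows that do not move let the fingers close. It gives the time, the measured TCP pose, the force, the opening and the grip force at its end, in the units of the state.
- env.sense(): the state, without advancing time (a new reading comes with each control period).
- env.capture(name): name is "scene" or "side" or "wrist"; returns the picture (480x640x3 uint8, red, green, blue); there is no depth.
- env.camera_model(name): a dict with "intrinsics" (3x3 intrinsics, pixels), "extrinsics" (4x4, takes a point from camera to world coordinates). Camera axes: x right, y down, z forward; pixel columns grow to the right and rows downward; lengths in m; the calibration is good to about 2 mm. The wrist camera is an equidistant fisheye: a pixel r from the principal point sees the ray r / f radians off the axis. A picture is of the moment at which its call begins: read the wrist's pose just before it. camera_model takes no time and is no camera call; for the wrist camera it gives the pose at the moment of the call.
- env.hand_in(): hands the job in; it is judged then, once.
The state is a dict: "t": time; "qpos": joint angles; "joint_vel": joint speeds; "effort": joint torques, N m; "eef_pos": TCP position; "tool_rot": TCP orientation; "force": force on the tool from outside, world axes, zero at the start; "moment": the same for the moment, N m; "width": opening from 0.0 (shut) to 1.0 (fully open); "grasp_force": force on a finger pad.
Only numpy, scipy, OpenCV 4.12 (cv2) and the standard library are available. Lean on these libraries where they do the work, as an engineer would, in place of code of your own. Each camera call takes 0.05 s, during which the arm holds its last target. There are 200 camera calls.

## Working session

There is one attempt and no reset: what is moved stays moved. The work goes in short steps, Python scripts to look and compute and a tool call to move; the robot and the scene stay as the last step left them, time stands still between calls to the robot, and variables do not carry over. Pictures are saved under pics/ and viewed, at most 14 in all, crops included, and the job is handed in when it is done.

Besides the shell and the picture viewer there is one more tool, called after "Request:" by a JSON object that holds its "name" and its "arguments". jog_arm: Moves the arm, as the interface text tells. Its arguments: {"type":"object","properties":{"deltas":{"type":"string"}},"required":["deltas"]}

```bash
ls; mkdir -p pics; python3 - <<'E'
from plant import env
import cv2
print(env.sense())
for n in("scene","side"):
    cv2.imwrite(f"pics/{n}0.png",env.capture(n)[:,:,::-1]); m=env.camera_model(n); print(n,m["intrinsics"],m["extrinsics"])
E
```

```text
pics
{'t': 0.0, 'qpos': array([ 71.30330343,  29.12506189, -13.60945757,  86.00842134,
         7.1998714 ,  65.82931121,  -8.86993278]), 'joint_vel': array([-0.00465681, -0.0906664 , -0.07974589, -0.07429957,  0.04163093,
        0.08974628,  0.06750933]), 'effort': array([-1.16262159e-03, -6.20597434e+01, -2.18691185e+00, -2.49655831e+01,
        1.27621941e-02,  1.18716963e-02,  4.39863800e-05]), 'eef_pos': array([ 0.26135711, -0.56730597,  0.30303664]), 'tool_rot': array([-1.79895784e+02,  1.83242065e-04,  2.47411768e+01]), 'force': array([0.40478815, 1.17612608, 0.57657259]), 'moment': array([ 0.04808958, -0.01407403,  0.01893513]), 'grasp_force': 0.0, 'width': 0.9976974532142437}
scene [[502.22303362   0.         320.46997271]
 [  0.         502.22303362 237.70154655]
 [  0.           0.           1.        ]] [[ 0.59864726  0.61952313 -0.50775245  1.09902706]
 [ 0.80079963 -0.47750745  0.36153366 -0.44014482]
 [-0.01847711 -0.62303911 -0.78197242  1.02386868]
 [ 0.          0.          0.          1.        ]]
side [[598.98764426   0.         328.81740588]
 [  0.         598.98764426 239.26235478]
 [  0.           0.           1.        ]] [[-0.87692274 -0.26182541  0.40305577 -0.15324284]
 [-0.4805629   0.46348465 -0.74447383  1.19836206]
 [ 0.008112   -0.84653968 -0.53226381  0.93877613]
 [ 0.          0.          0.          1.        ]]
```

View pics/scene0.png

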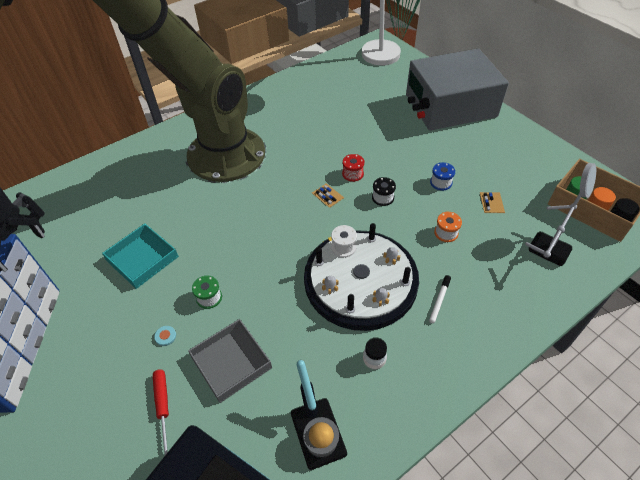

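View pics/side0.png

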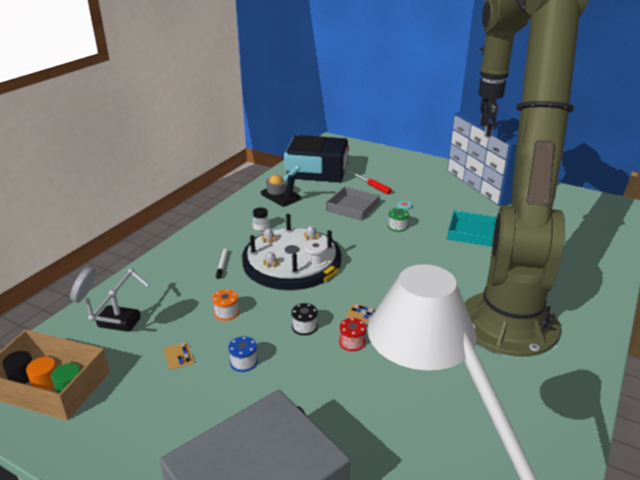

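```bash
cat > h.py <<'E'
import numpy as np, cv2
from scipy.spatial.transform import Rotation as R
def cam(env,n):
    m=env.camera_model(n); return np.array(m["intrinsics"]),np.array(m["extrinsics"])
def ray(K,u,v,fish=False):
    x,y=(u-K[0,2])/K[0,0],(v-K[1,2])/K[1,1]
    if not fish: return np.array([x,y,1.])
    r=np.hypot(x,y); return np.array([x/r*np.sin(r),y/r*np.sin(r),np.cos(r)]) if r>1e-9 else np.array([0,0,1.])
def onplane(K,E,u,v,z,fish=False):
    d=E[:3,:3]@ray(K,u,v,fish); o=E[:3,3]; return (o+d*(z-o[2])/d[2])[:2]
def proj(K,E,p,fish=False):
    c=E[:3,:3].T@(np.array(p)-E[:3,3])
    if not fish: return K[:2,:2]@(c[:2]/c[2])+K[:2,2]
    r=np.hypot(c[0],c[1]); return K[:2,:2]@(c[:2]/r*np.arctan2(r,c[2]))+K[:2,2]
COL=dict(green=((45,120,40),(75,255,255)),blue=((105,130,60),(125,255,255)),orange=((5,150,120),(18,255,255)),black=((0,0,0),(179,255,45)),teal=None)
def blobs(img,lo,hi,amin=40):
    m=cv2.inRange(cv2.cvtColor(img,cv2.COLOR_RGB2HSV),np.array(lo),np.array(hi))
    n,l,s,c=cv2.connectedComponentsWithStats(m)
    return [(c[i],s[i]) for i in range(1,n) if s[i][4]>=amin],m
E
python3 - <<'E'
from h import *
from plant import env
boxes={"scene":dict(green=(190,270,225,310),blue=(428,158,460,192),orange=(432,208,466,244),black=(368,175,400,208)),
"side":dict(green=(384,203,412,232),blue=(225,334,262,372),orange=(210,288,242,320),black=(288,300,320,336))}
for n in("scene","side"):
    im=cv2.cvtColor(cv2.imread(f"pics/{n}0.png"),cv2.COLOR_BGR2RGB);K,E=cam(env,n)
    for c,b in boxes[n].items():
        bl,m=blobs(im[b[1]:b[3],b[0]:b[2]],*COL[c],20)
        for cc,s in bl:
            print(n,c,s,cc.round(1)+b[:2],onplane(K,E,cc[0]+b[0],cc[1]+b[1],.046).round(3))
    # carousel: knob tops etc
K,E=cam(env,"scene")
pts=dict(post0=(343,236,.086),k_a=(319,250,.091),k_b=(372,227,.091),k_c=(406,270,.091),k_d=(350,297,.091),hub_r=(391,252,.072),hub_f=(381,292,.072),hub_l=(330,281,.072),ctr=(362,271,.036),
 traytl=(189,357,.032),traytop=(237,322,.032),trayr=(270,361,.032),trayb=(220,398,.032),jar=(375,346,.06),red=(353,160,.05),wick=(165,336,.009),board=(327,195,.005),mk1=(446,280,.01),mk2=(432,320,.01))
for k,(u,v,z) in pts.items(): print(k,onplane(K,E,u,v,z).round(3))
im=cv2.imread("pics/scene0.png")[200:340,280:450]
cv2.imwrite("pics/car0.png",cv2.resize(im,None,fx=4.5,fy=4.2,interpolation=cv2.INTER_CUBIC))
E
```

```text
scene green [  2   6  27  23 387] [205.1 287.3] [ 0.419 -0.288]
scene green [ 7 23 25 16 54] [211.3 303.6] [ 0.466 -0.298]
scene blue [  5   4  22  18 259] [443.4 171. ] [0.483 0.423]
scene blue [ 2 22 22 11 46] [439.1 186.5] [0.518 0.371]
scene orange [  5   4  25  19 295] [449.5 221.2] [0.621 0.304]
scene black [  5   3  22  18 245] [383.6 186.6] [0.427 0.253]
scene black [ 4 19 21 12 42] [379.5 202. ] [0.463 0.207]
side green [  5   5  19  12 133] [398.2 213.9] [ 0.41  -0.279]
side blue [  3   3  29  21 376] [242.1 347.1] [0.475 0.428]
side blue [ 5 26 28 12 61] [243.9 367.8] [0.435 0.478]
side orange [  3   2  25  17 279] [224.6 298.2] [0.614 0.308]
side orange [ 5 26 22  6 38] [225.7 317.5] [0.567 0.365]
side black [  4   4  25  17 220] [304.6 312.8] [0.417 0.261]
post0 [0.519 0.039]
k_a [ 0.521 -0.033]
k_b [0.543 0.109]
k_c [0.685 0.088]
k_d [ 0.664 -0.057]
hub_r [0.617 0.106]
hub_f [0.687 0.014]
hub_l [ 0.595 -0.058]
ctr [0.599 0.034]
traytl [ 0.544 -0.399]
traytop [ 0.534 -0.274]
trayr [ 0.657 -0.266]
trayb [ 0.663 -0.39 ]
jar [ 0.775 -0.077]
red [0.298 0.251]
wick [ 0.453 -0.417]
board [0.327 0.136]
mk1 [0.729 0.19 ]
mk2 [0.787 0.086]
```

View pics/car0.png

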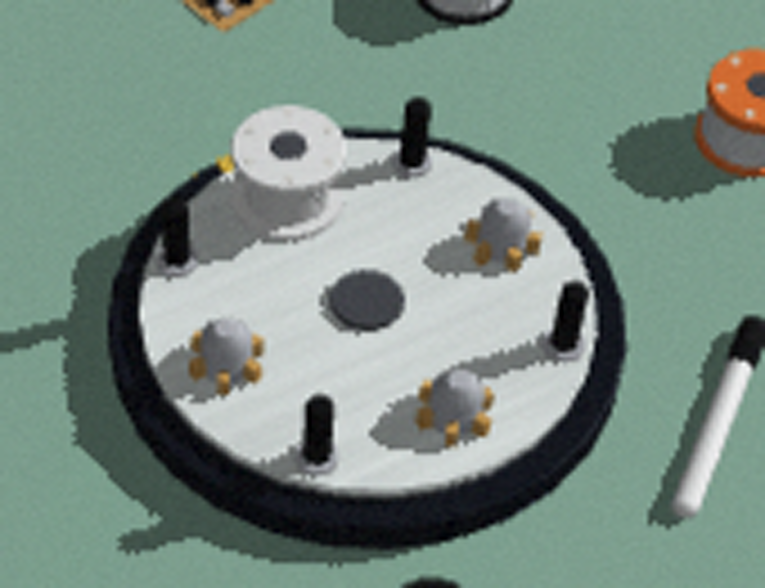

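Request:
{"name": "jog_arm", "arguments": {"deltas": "0 0 2.2 .0187 .0373 0 1;0 0 2.2 .0187 .0373 0 1;0 0 2.2 .0187 .0373 0 1;0 0 2.2 .0187 .0373 0 1;0 0 2.2 .0187 .0373 0 1;0 0 2.2 .0187 .0373 0 1;0 0 2.2 .0187 .0373 0 1;0 0 2.2 .0187 .0373 0 1;0 0 2.2 .0187 .0373 0 1;0 0 2.2 .0187 .0373 0 1;0 0 2.2 .0187 .0373 0 1;0 0 2.2 .0187 .0373 0 1"}}

```text
t: 1.1
eef_pos: [0.4859, -0.1188, 0.3038]
tool_rot: [-180.0, 0.0, 51.2]
force: [0.1, -1.1, -0.0]
width: 1.004
grasp_force: 0.0
```

Request:
{"name": "jog_arm", "arguments": {"deltas": "0 0 2.2 .0187 .0373 0 1;0 0 2.2 .0187 .0373 0 1;0 0 2.2 .0187 .0373 0 1;0 0 2.2 .0187 .0373 0 1;0 0 0 0 0 0 1;0 0 0 0 0 0 1"}}

```text
t: 1.6
eef_pos: [0.5605, 0.0314, 0.3033]
tool_rot: [-179.9, -0.1, 60.2]
force: [-0.2, -0.9, 0.8]
width: 0.998
grasp_force: 0.0
```

```bash
python3 - <<'E'
from plant import env
import cv2
s=env.sense();print(s['eef_pos'],s['tool_rot'],s['qpos'])
m=env.camera_model("wrist");im=env.capture("wrist");print(m["intrinsics"],m["extrinsics"])
cv2.imwrite("pics/w1.png",im[:,:,::-1])
E
```

```text
[0.56053267 0.03142999 0.30330434] [-1.79910702e+02 -5.02490038e-02  6.02479219e+01] [ 15.11212117  25.27910256 -31.34577782  95.62325794  14.30355947
  63.17565543 -50.0549076 ]
[[371.64829954   0.         314.0179746 ]
 [  0.         371.64829954 243.23265634]
 [  0.           0.           1.        ]] [[ 8.68976654e-01 -4.72966140e-01 -1.45542447e-01  5.98759056e-01]
 [-4.94852310e-01 -8.31061042e-01 -2.53887248e-01  9.76938466e-02]
 [-8.74585892e-04  2.92644108e-01 -9.56221032e-01  3.74220596e-01]
 [ 0.00000000e+00  0.00000000e+00  0.00000000e+00  1.00000000e+00]]
```

View pics/w1.png

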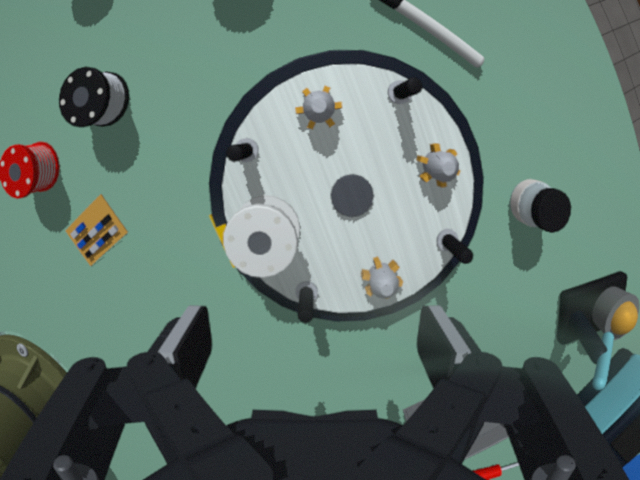

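```bash
cat >> h.py <<'E'
def cast(K,E,uv,z,fish=True): return np.array([onplane(K,E,u,v,z,fish) for u,v in uv])
def circ(P,rej=.0025):
    for _ in range(6):
        A=np.c_[2*P,np.ones(len(P))]; c=np.linalg.lstsq(A,(P**2).sum(1),rcond=None)[0]
        r=np.sqrt(c[2]+c[0]**2+c[1]**2); e=np.hypot(*(P-c[:2]).T)-r; k=abs(e)<max(rej,1.5*np.median(abs(e)))
        if k.all(): break
        P=P[k]
    return c[:2],r,len(P)
def splines(im,K,E,c):
    "spline phase (deg mod 60) of hub at c from brass pixels, top plane z=.05"
    m=cv2.inRange(cv2.cvtColor(im,cv2.COLOR_RGB2HSV),np.array((10,110,90)),np.array((30,255,255)))
    uv=proj(K,E,(*c,.05),True); ys,xs=np.nonzero(m); k=np.hypot(xs-uv[0],ys-uv[1])<60
    P=cast(K,E,np.c_[xs[k],ys[k]],.05)-c; r=np.hypot(*P.T); P=P[(r>.0135)&(r<.021)]
    z=np.exp(6j*np.arctan2(P[:,1],P[:,0])).mean(); return np.degrees(np.angle(z))/6%60,abs(z),len(P)
def top(im,K,E,lo,hi,c0,z,rad=.031):
    "centre of a reel's top flange: mask, contour, cast, circle; and dot phase"
    m=cv2.inRange(cv2.cvtColor(im,cv2.COLOR_RGB2HSV),np.array(lo),np.array(hi))
    uv=proj(K,E,(*c0,z),True); w=np.zeros_like(m); cv2.circle(w,tuple(int(a) for a in uv),60,255,-1); m&=w
    n,l,s,_=cv2.connectedComponentsWithStats(m); i=1+np.argmax(s[1:,4])
    cs,_=cv2.findContours((l==i).astype(np.uint8),cv2.RETR_EXTERNAL,cv2.CHAIN_APPROX_NONE); C=max(cs,key=cv2.contourArea)[:,0]
    P=cast(K,E,C,z)
    c,r,n=circ(P)
    hsv=cv2.cvtColor(im,cv2.COLOR_RGB2HSV)
    d=cv2.inRange(hsv,np.array((0,0,130)),np.array((179,90,255))); ys,xs=np.nonzero(d); k=np.hypot(xs-uv[0],ys-uv[1])<60
    Q=cast(K,E,np.c_[xs[k],ys[k]],z)-c; rr=np.hypot(*Q.T); Q=Q[(rr>.014)&(rr<.0285)]
    zz=np.exp(6j*np.arctan2(Q[:,1],Q[:,0])).mean() if len(Q) else 0
    return c.round(4),round(r,4),n,"dots",round(np.degrees(np.angle(zz))/6%60,1),round(abs(zz),2),len(Q),round(np.hypot(*Q.T).mean(),4)
E
python3 - <<'E'
from h import *
from plant import env
im=cv2.imread("pics/w1.png")[:,:,::-1].copy();K,E=cam(env,"wrist")
hsv=cv2.cvtColor(im,cv2.COLOR_RGB2HSV)
print("white reel px",im[230,235],"table",im[90,350],im[100,280],"green",im[30,150])
# base+table outer contour = non-green bench around
m=cv2.inRange(hsv,np.array((0,0,0)),np.array((179,255,50))); 
# outer edge of the dark base: from centre outward along rays find the last dark px
c=np.array([350,187]);out=[];inn=[]
for a in np.radians(np.arange(0,360,3)):
    d=np.array([np.cos(a),np.sin(a)]); rr=np.arange(100,150); p=(c+rr[:,None]*d).astype(int); v=m[p[:,1],p[:,0]]>0
    if v.sum()>4:
        i=np.nonzero(v)[0]; out.append(p[i[-1]]);
    q=im[p[:,1],p[:,0]].min(1)
out=np.array(out)
print("base",circ(cast(K,E,out,.026)))
wm=cv2.inRange(hsv,np.array((0,0,140)),np.array((179,40,255)))
t,r,n=circ(cast(K,E,np.array([ (c+[np.cos(a),np.sin(a)]*np.array(k)) for a in np.radians(np.arange(0,360,3)) for k in [max((k for k in range(90,140) if wm[int(c[1]+np.sin(a)*k),int(c[0]+np.cos(a)*k)]),default=90)]]),.036),.002)
print("table",t,r,n)
wr=(261,241);print("white top guess",onplane(K,E,*wr,.086,True))
for n,p in dict(hubB=(319,103),hubR=(441,163),hubL=(384,278)).items(): print(n,onplane(K,E,*p,.067,True))
for n,p in dict(k1=(237,152),k2=(413,86),k3=(466,254),k4=(306,291)).items(): print(n,onplane(K,E,*p,.091,True))
print("centre",onplane(K,E,352,196,.036,True))
print("black",top(im,K,E,(0,0,0),(179,255,60),(.422,.257),.05))
bm=top
np.save("E1.npy",E)
E
```

```text
white reel px [191 199 201] table [195 208 206] [198 210 209] green [110 150 132]
base (array([0.59956472, 0.02811358]), np.float64(0.13496084295352342), 88)
table [0.60031372 0.02817502] 0.11993557887348649 76
white top guess [0.51777229 0.04151138]
hubB [0.61399767 0.11422621]
hubR [0.68118695 0.02146057]
hubL [ 0.58984312 -0.04671212]
k1 [0.54032763 0.11240495]
k2 [0.68290204 0.09083386]
k3 [ 0.66264261 -0.05315477]
k4 [ 0.52848759 -0.01315671]
centre [0.59976098 0.02712606]
black (array([0.4279, 0.2507]), np.float64(0.0306), 155, 'dots', np.float64(34.2), np.float64(0.69), 96, np.float64(0.0236))
```

Request:
{"name": "jog_arm", "arguments": {"deltas": "0 0 0 -.0109 .0025 -.025 1;0 0 0 -.0109 .0025 -.025 1;0 0 0 -.0109 .0025 -.025 1;0 0 0 -.0109 .0025 -.025 1;0 0 0 0 0 -.0175 1;0 0 0 0 0 -.0175 1;0 0 0 0 0 -.0175 1;0 0 0 0 0 -.0175 1;0 0 0 0 0 0 1;0 0 0 0 0 0 .6;0 0 0 0 0 0 .6;0 0 0 0 0 0 .6"}}

```text
t: 2.65
eef_pos: [0.515, 0.0381, 0.1352]
tool_rot: [-179.9, 0.1, 59.9]
force: [-9.0, 0.1, 5.8]
width: 0.7
grasp_force: 63.0
```

Request:
{"name": "jog_arm", "arguments": {"deltas": "0 0 0 0 0 0 .3;0 0 0 0 0 0 .3;0 0 0 0 0 0 .3"}}

```text
t: 2.9
eef_pos: [0.515, 0.038, 0.1352]
tool_rot: [-179.9, 0.1, 59.9]
force: [-7.5, 0.5, 6.1]
width: 0.699
grasp_force: 63.0
```

```bash
python3 - <<'E'
from h import *
from plant import env
s=env.sense();print(s['t'],s['eef_pos'],s['tool_rot'],s['force'],s['width'],s['grasp_force'])
im=cv2.imread("pics/w1.png")[:,:,::-1].copy();K,_=cam(env,"wrist");E=np.load("E1.npy")
yaw=np.radians(171);C=np.array([.600,.028])
for i,a in enumerate((180,270,90)):
    c=C+.085*np.array([np.cos(yaw+np.radians(a)),np.sin(yaw+np.radians(a))]); print(a,c,splines(im,K,E,c))
    for d in((.002,0),(0,.002)): print(splines(im,K,E,c+d)[:2])
E
```

```text
2.9 [0.51496471 0.03802512 0.13516531] [-1.79913309e+02  1.18009640e-01  5.99160897e+01] [-7.45981887  0.46322494  6.0729109 ] 0.6987881355707375 63.01368713378906
180 [0.68395351 0.01470307] (np.float64(12.244074448286034), np.float64(0.6109641669009328), 218)
(np.float64(14.800243368188001), np.float64(0.45596910139849356))
(np.float64(14.482400642289363), np.float64(0.7312167412797524))
270 [0.61329693 0.11195351] (np.float64(37.17988913367937), np.float64(0.8438865923443218), 208)
(np.float64(36.96549239955267), np.float64(0.6280224815063076))
(np.float64(37.459063800647996), np.float64(0.7799392286974353))
90 [ 0.58670307 -0.05595351] (np.float64(17.692782122603315), np.float64(0.5159840474896906), 187)
(np.float64(21.823369867830852), np.float64(0.484597344933576))
(np.float64(17.31627922372464), np.float64(0.6594248367602144))
```

Request:
{"name": "jog_arm", "arguments": {"deltas": "0 0 0 0 0 .01 .3;0 0 0 0 0 .02 .3;0 0 0 0 0 .025 .3;0 0 0 0 0 .025 .3;0 0 0 0 0 .01 .3;0 0 0 .0085 -.037 0 .3;0 0 0 .0085 -.037 0 .3;0 0 0 .0085 -.037 0 .3;0 0 0 .0085 -.037 0 .3;0 0 0 .0085 -.037 0 .3;0 0 0 .0085 -.037 0 .3;0 0 0 .0085 -.037 0 .3"}}

```text
t: 3.9
eef_pos: [0.5763, -0.2232, 0.2249]
tool_rot: [179.9, 0.0, 59.9]
force: [1.8, -1.3, -0.8]
width: 0.7
grasp_force: 65.2
```

Request:
{"name": "jog_arm", "arguments": {"deltas": "0 0 0 .0085 -.037 0 .3;0 0 0 .0085 -.037 0 .3;0 0 0 .0085 -.037 0 .3;0 0 0 0 0 -.02 .3;0 0 0 0 0 -.03 .3;0 0 0 0 0 -.03 .3;0 0 0 0 0 0 .3;0 0 0 0 0 0 .3"}}

```text
t: 4.57
eef_pos: [0.6009, -0.3318, 0.1433]
tool_rot: [-179.8, 0.0, 59.9]
force: [0.9, 0.7, 0.4]
width: 0.699
grasp_force: 65.3
```

```bash
python3 - <<'E'
from h import *
from plant import env
s=env.sense();print(s['t'],s['eef_pos'],s['tool_rot'],s['force'],s['width'],s['grasp_force'])
K,E=cam(env,"wrist");im=env.capture("wrist");np.save("E2.npy",E)
a=env.capture("scene")
cv2.imwrite("pics/w2.png",im[:,:,::-1]);cv2.imwrite("pics/s2.png",a[:,:,::-1])
E
```

```text
4.5667 [ 0.60086719 -0.33181671  0.14327613] [-1.79836461e+02  1.12578058e-02  5.99202094e+01] [0.86615214 0.70984183 0.35165785] 0.6993075481372716 65.28985619544983
```

View pics/w2.png

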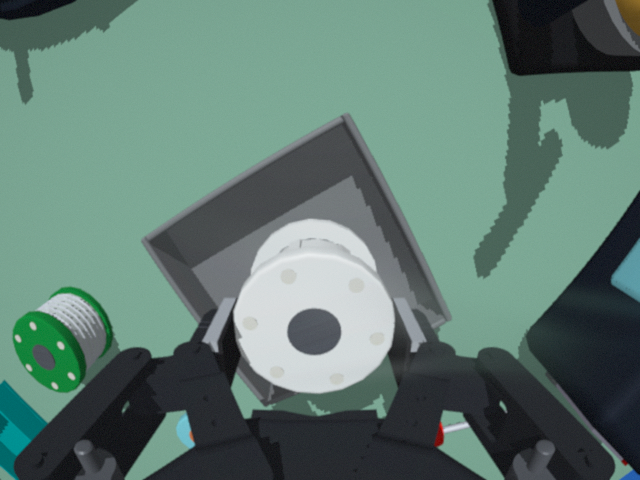

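Request:
{"name": "jog_arm", "arguments": {"deltas": "0 0 0 0 0 -.02 .3;0 0 0 0 0 -.0185 .3;0 0 0 0 0 0 .3;0 0 0 0 0 0 .9;0 0 0 0 0 0 .9;0 0 0 0 0 0 .9;0 0 0 0 0 .02 .9;0 0 0 0 0 .04 1;0 0 0 0 0 .04 1;0 0 0 0 0 .02 1"}}

```text
t: 5.5
eef_pos: [0.6035, -0.3318, 0.232]
tool_rot: [179.6, -0.1, 59.9]
force: [0.6, -0.0, 0.3]
width: 0.998
grasp_force: 0.0
```

```bash
python3 - <<'E'
from h import *
from plant import env
s=env.sense();print(s['t'],s['eef_pos'],s['tool_rot'],s['force'])
K,E=cam(env,"wrist");im=cv2.imread("pics/w2.png")[:,:,::-1].copy();E2=np.load("E2.npy")
print(top(im,K,E2,*COL["green"],(.414,-.284),.05))
im=env.capture("wrist");cv2.imwrite("pics/w3.png",im[:,:,::-1]);np.save("E3.npy",E)
print(top(im,K,E,*COL["green"],(.414,-.284),.05))
print("white",top(im,K,E,(0,0,150),(179,30,255),(.6,-.332),.054))
E
```

```text
5.5 [ 0.60348541 -0.33182466  0.23202613] [ 1.79565139e+02 -6.44473519e-02  5.99450539e+01] [ 0.63300573 -0.04781181  0.26493171]
(array([ 0.4225, -0.2873]), np.float64(0.0329), 180, 'dots', np.float64(0.2), np.float64(0.41), 195, np.float64(0.0223))
(array([ 0.4206, -0.2872]), np.float64(0.0314), 177, 'dots', np.float64(0.6), np.float64(0.71), 189, np.float64(0.0236))
white (array([ 0.6059, -0.3245]), np.float64(0.0317), 257, 'dots', np.float64(2.4), np.float64(0.0), 3833, np.float64(0.0221))
```

Request:
{"name": "jog_arm", "arguments": {"deltas": "0 0 0 -.0366 .0089 0 1;0 0 0 -.0366 .0089 0 1;0 0 0 -.0366 .0089 0 1;0 0 0 -.0366 .0089 0 1;0 0 0 -.0366 .0089 0 1;0 0 0 0 0 -.01 1;0 0 0 0 0 0 1"}}

```text
t: 6.13
eef_pos: [0.4168, -0.2873, 0.2157]
tool_rot: [-180.0, 0.1, 59.9]
force: [0.6, -0.4, 0.1]
width: 1.003
grasp_force: 0.0
```

```bash
python3 - <<'E'
from h import *
from plant import env
s=env.sense();print(s['t'],s['eef_pos'],s['tool_rot'])
K,E=cam(env,"wrist");E2=np.load("E2.npy")
im=env.capture("wrist");cv2.imwrite("pics/w4.png",im[:,:,::-1]);np.save("E4.npy",E)
print(top(im,K,E,*COL["green"],(.4206,-.287),.05))
print("white in grip",onplane(K,E2,315,321,.094,True))
E
```

```text
6.1333 [ 0.4167738  -0.28728208  0.21566838] [-1.79988476e+02  9.25028446e-02  5.98555172e+01]
(array([ 0.4199, -0.2845]), np.float64(0.0323), 200, 'dots', np.float64(0.3), np.float64(0.7), 385, np.float64(0.0239))
white in grip [ 0.60628587 -0.32361998]
```

View pics/w4.png

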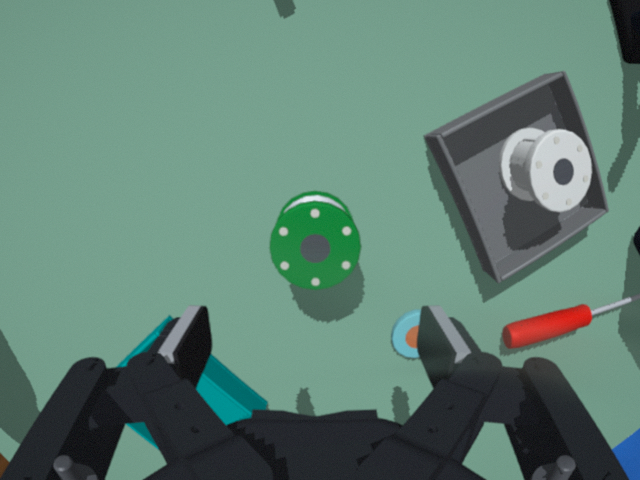

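```bash
cat >> h.py <<'E'
def dots(im,K,E,c0,z,lo,hi,rpx=55):
    "centre and phase (mod 60) from the white dots: blobs inside the flange"
    hsv=cv2.cvtColor(im,cv2.COLOR_RGB2HSV); uv=proj(K,E,(*c0,z),True)
    d=cv2.inRange(hsv,np.array(lo),np.array(hi)); n,l,s,c=cv2.connectedComponentsWithStats(d)
    B=[c[i] for i in range(1,n) if 8<s[i][4]<160 and np.hypot(*(c[i]-uv))<rpx and max(s[i][2:4])<2.2*min(s[i][2:4])]
    P=cast(K,E,B,z); 
    if len(P)<4: return None,len(P)
    best=None
    import itertools
    for t in itertools.combinations(range(len(P)),3):
        q=P[list(t)]; c,r,_=circ(q,1); e=abs(np.hypot(*(P-c).T)-r)<.0012
        if abs(r-.0235)<.004 and (best is None or e.sum()>best.sum()): best=e
    if best is None: return None,P
    c,r,_=circ(P[best],1); a=P[best]-c; zz=np.exp(6j*np.arctan2(a[:,1],a[:,0])).mean()
    return c.round(4),round(r,4),int(best.sum()),round(np.degrees(np.angle(zz))/6%60,1),round(abs(zz),3)
WH=((0,0,140),(179,110,255)); GREY=((0,0,100),(179,60,175))
E
python3 - <<'E'
from h import *
from plant import env
K,E=cam(env,"wrist")
L=lambda i:(cv2.imread(f"pics/w{i}.png")[:,:,::-1].copy(),K,np.load(f"E{i}.npy"))
print("green",dots(*L(4),(.420,-.286),.05,*WH))
print("green w3",dots(*L(3),(.420,-.286),.05,*WH))
print("black w1",dots(*L(1),(.425,.252),.05,*WH))
im=L(1)[0]; print(im[236:246,228:236].min(2)); print(im[225:232,246:252].min(2))
im=L(2)[0]; print("w2 dot",im[276,289],im[285,300])
E
```

```text
green (array([ 0.4177, -0.2875]), np.float64(0.0241), 6, np.float64(0.4), np.float64(1.0))
green w3 (array([ 0.417 , -0.2875]), np.float64(0.024), 5, np.float64(0.2), np.float64(0.999))
black w1 (array([0.4251, 0.2537]), np.float64(0.0241), 6, np.float64(34.6), np.float64(0.999))
[[184 181 178 181 179 184 192 191]
 [184 180 175 178 179 179 189 191]
 [181 179 178 178 177 177 182 189]
 [182 178 176 178 177 179 185 190]
 [184 179 178 179 182 185 187 190]
 [186 184 183 185 183 188 190 191]
 [191 185 186 185 189 190 189 189]
 [191 190 190 191 191 191 190 191]
 [191 188 189 189 192 189 192 191]
 [191 188 189 187 190 192 192 190]]
[[193 196 195 194 195 193]
 [194 194 194 193 194 191]
 [194 193 192 195 193 194]
 [196 195 193 194 193 194]
 [194 192 193 193 194 194]
 [192 194 192 193 195 193]
 [191 190 192 192 194 193]]
w2 dot [200 205 199] [214 220 221]
```

Request:
{"name": "jog_arm", "arguments": {"deltas": "0 0 0 .0009 -.0002 -.04 1;0 0 0 0 0 -.04 1;0 0 0 0 0 -.025 1;0 0 0 0 0 -.0117 1;0 0 0 0 0 0 .6;0 0 0 0 0 0 .3;0 0 0 0 0 0 .3;0 0 0 0 0 0 .3;0 0 0 0 0 .01 .3;0 0 0 0 0 .03 .3;0 0 0 0 0 .04 .3;0 0 0 0 0 .04 .3"}}

```text
t: 7.18
eef_pos: [0.4193, -0.2869, 0.221]
tool_rot: [-179.9, -0.0, 60.0]
force: [0.9, -2.1, -2.0]
width: 0.703
grasp_force: 65.7
```

Request:
{"name": "jog_arm", "arguments": {"deltas": "0 0 0 .0105 .035 .02 .3;0 0 0 .0105 .035 .01 .3;0 0 0 .0105 .035 0 .3;0 0 0 .0105 .035 0 .3;0 0 0 .0105 .035 0 .3;0 0 0 0 0 0 .3;0 0 0 0 0 0 .3"}}

```text
t: 7.77
eef_pos: [0.4729, -0.1097, 0.2504]
tool_rot: [179.9, -0.1, 60.3]
force: [-1.6, -0.9, -1.8]
width: 0.701
grasp_force: 65.9
```

```bash
python3 - <<'E'
from h import *
from plant import env
s=env.sense();print(s['t'],s['eef_pos'],s['tool_rot'],s['force'],s['width'])
K,E=cam(env,"wrist");E2=np.load("E2.npy")
P=cast(K,E2,np.array([(289,276),(356,285),(377,339),(336,378),(277,372),(250,323)]),.094);c,r,n=circ(P,1);a=P-c
print("white",c,r,np.degrees(np.angle(np.exp(6j*np.arctan2(a[:,1],a[:,0])).mean()))/6%60)
im=env.capture("wrist");cv2.imwrite("pics/w5.png",im[:,:,::-1]);np.save("E5.npy",E)
print("green held",dots(im,K,E,s['eef_pos'][:2],s['eef_pos'][2]-.049,*WH,150))
C=np.array([.516,.0413]);print(splines(im,K,E,C),proj(K,E,(*C,.05),True))
E
```

```text
7.7667 [ 0.47285778 -0.10965535  0.25036657] [ 1.79881024e+02 -6.75747824e-02  6.02585690e+01] [-1.56036952 -0.91007316 -1.8129948 ] 0.7010749818167544
white [ 0.60372054 -0.32733685] 0.0240810460397045 21.822132366890774
green held (None, 3)
(np.float64(52.611011737282894), np.float64(0.7340590049463777), 354) [261.29293607  32.67992024]
```

View pics/w5.png

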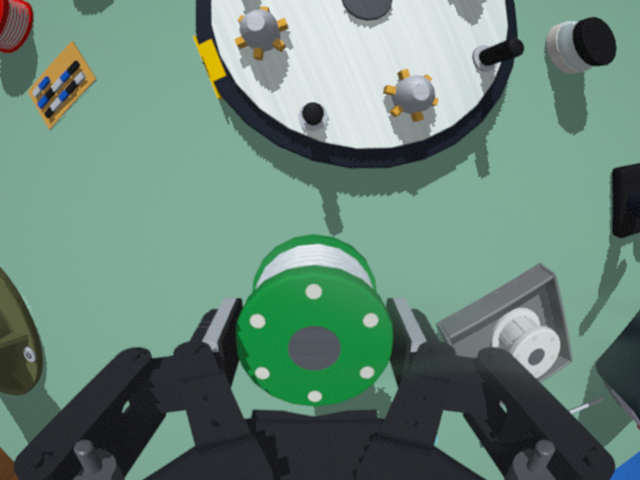

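```bash
sed -i 's/8<s\[i\]\[4\]<160/8<s[i][4]<400/' h.py; cat >> h.py <<'E'
def hubfit(im,K,E,c0):
    m=cv2.inRange(cv2.cvtColor(im,cv2.COLOR_RGB2HSV),np.array((10,110,90)),np.array((30,255,255)))
    uv=proj(K,E,(*c0,.05),True); n,l,s,c=cv2.connectedComponentsWithStats(m)
    return cast(K,E,[c[i] for i in range(1,n) if s[i][4]>12 and np.hypot(*(c[i]-uv))<60],.046)
def held(im,s,K,E):
    "dots of the held reel: offset in world from TCP and phase"
    d=dots(im,K,E,s['eef_pos'][:2],s['eef_pos'][2]-.049,*WH,120)
    return (None if d[0] is None else (d[0]-s['eef_pos'][:2]).round(4)),d
E
python3 - <<'E'
from h import *
from plant import env
s=env.sense();K,E=cam(env,"wrist");im=cv2.imread("pics/w5.png")[:,:,::-1].copy()
o,d=held(im,s,K,E);print(o,d)
if o is None:
    P=cast(K,E,np.array([(314,291),(371,320),(368,373),(315,397),(262,373),(257,321)]),s['eef_pos'][2]-.049);c,r,_=circ(P,1);a=P-c
    o=c-s['eef_pos'][:2];print(o,r,np.degrees(np.angle(np.exp(6j*np.arctan2(a[:,1],a[:,0])).mean()))/6%60)
P=hubfit(im,K,E,(.517,.042));print(P.round(4).tolist(),circ(P,1))
a=np.radians(21.5);Rm=np.array([[np.cos(a),-np.sin(a)],[np.sin(a),np.cos(a)]])
t=np.array([.5178,.0425])-Rm@o; print("TCP target",t,"d",t-s['eef_pos'][:2])
E
```

```text
[-0.0006 -0.0019] (array([ 0.4717, -0.1136]), np.float64(0.0241), 6, np.float64(0.6), np.float64(1.0))
[[0.5276, 0.0563], [0.5081, 0.0591], [0.5319, 0.0379], [0.4728, 0.0415], [0.4991, 0.0422], [0.5218, 0.0253], [0.5057, 0.0273]] (array([0.50429176, 0.04279263]), np.float64(0.022877952610798773), 7)
TCP target [0.5176619  0.04448769] d [0.04537036 0.15615123]
```

```bash
python3 - <<'E'
from h import *
from plant import env
s=env.sense();K,E=cam(env,"wrist");im=env.capture("wrist");o,d=held(im,s,K,E);print(s['eef_pos'],o,d)
P=hubfit(im,K,E,(.517,.042));print(P.round(4).tolist(),splines(im,K,E,np.array((.5165,.042))))
a=np.radians(21.5);Rm=np.array([[np.cos(a),-np.sin(a)],[np.sin(a),np.cos(a)]])
t=np.array([.517,.042])-Rm@o; print("TCP target",t,"d",t-s['eef_pos'][:2]);print(env.sense()['eef_pos'])
E
```

```text
[ 0.47229154 -0.11166354  0.24991641] [-0.0006 -0.0019] (array([ 0.4717, -0.1136]), np.float64(0.0241), 6, np.float64(0.6), np.float64(1.0))
[[0.5279, 0.0591], [0.5085, 0.0617], [0.5322, 0.0405], [0.473, 0.0436], [0.4994, 0.0447], [0.5222, 0.0277], [0.506, 0.0297]] (np.float64(52.06926519918726), np.float64(0.715029926621421), 371)
TCP target [0.5168619  0.04398769] d [0.04457036 0.15565123]
[ 0.47196324 -0.11281871  0.24956867]
```

Request:
{"name": "jog_arm", "arguments": {"deltas": "0 0 4.3 .0089 .0314 0 .3;0 0 4.3 .0089 .0314 0 .3;0 0 4.3 .0089 .0314 0 .3;0 0 4.3 .0089 .0314 0 .3;0 0 4.3 .0089 .0314 0 .3;0 0 0 0 0 -.03 .3;0 0 0 0 0 -.03 .3;0 0 0 0 0 0 .3;0 0 0 0 0 0 .3;0 0 0 0 0 0 .3;0 0 0 0 0 0 .3"}}

```text
t: 8.78
eef_pos: [0.5175, 0.0439, 0.1904]
tool_rot: [179.9, -0.0, 81.3]
force: [-0.6, 0.2, -1.1]
width: 0.701
grasp_force: 66.0
```

```bash
python3 - <<'E'
from h import *
from plant import env
s=env.sense();K,E=cam(env,"wrist");im=env.capture("wrist");o,d=held(im,s,K,E);print(s['eef_pos'],s['tool_rot'],o,d)
cv2.imwrite("pics/w6.png",im[:,:,::-1])
for p in((.613,.112),(.684,.0147),(.5867,-.056)): print(hubfit(im,K,E,p).round(4).tolist())
E
```

```text
[0.51751518 0.04394458 0.19037611] [ 1.79859281e+02 -2.24162307e-02  8.13364793e+01] [ 0.0007 -0.0023] (array([0.5182, 0.0416]), np.float64(0.0241), 6, np.float64(21.9), np.float64(1.0))
[[0.6096, 0.1325], [0.6276, 0.1285], [0.5962, 0.122], [0.6316, 0.1087], [0.5984, 0.106], [0.6144, 0.0987]]
[[0.6913, 0.0354], [0.6723, 0.0328], [0.6716, 0.013]]
[]
```

View pics/w6.png

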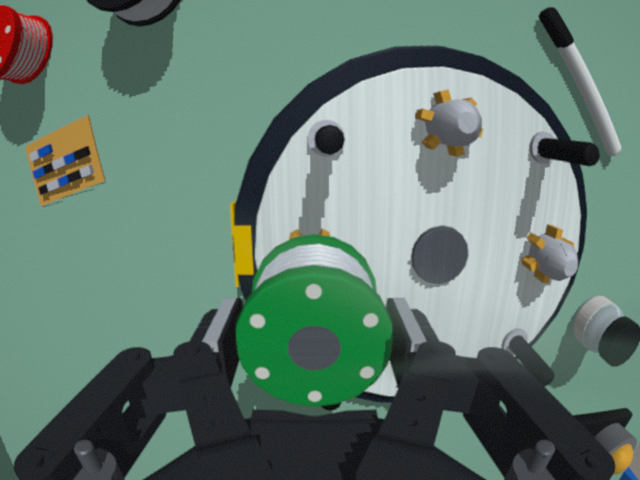

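Request:
{"name": "jog_arm", "arguments": {"deltas": "0 0 0 -.0014 .0012 -.008 .3;0 0 0 0 0 -.01 .3;0 0 0 0 0 -.01 .3;0 0 0 0 0 -.008 .3;0 0 0 0 0 0 .3;0 0 0 0 0 0 .3"}}

```text
t: 9.33
eef_pos: [0.5148, 0.0459, 0.1518]
tool_rot: [-179.9, 0.0, 81.5]
force: [-0.5, -0.7, -1.8]
width: 0.699
grasp_force: 66.1
```

Request:
{"name": "jog_arm", "arguments": {"deltas": "0 0 0 0 0 -.005 .3;0 0 0 0 0 -.005 .3;0 0 0 0 0 -.004 .3;0 0 0 0 0 0 .3;0 0 0 0 0 0 .3"}}

```text
t: 9.75
eef_pos: [0.5151, 0.0458, 0.1384]
tool_rot: [-180.0, 0.0, 81.4]
force: [0.4, 0.3, -2.3]
width: 0.703
grasp_force: 66.1
```

Request:
{"name": "jog_arm", "arguments": {"deltas": "0 0 0 0 0 -.002 .3;0 0 0 0 0 -.0015 .3;0 0 0 0 0 0 .3;0 0 0 0 0 0 .3"}}

```text
t: 10.08
eef_pos: [0.5154, 0.0459, 0.1355]
tool_rot: [180.0, -0.0, 81.4]
force: [-0.2, 0.0, 2.1]
width: 0.699
grasp_force: 66.7
```

Request:
{"name": "jog_arm", "arguments": {"deltas": "0 0 0 0 0 0 .85;0 0 0 0 0 0 .85;0 0 0 0 0 0 .85;0 0 0 0 0 .02 .85;0 0 0 0 0 .03 .85;0 0 0 0 0 .03 .7;0 0 0 .0072 .0175 .02 .5;0 0 0 .0072 .0175 0 .4;0 0 0 .0072 .0175 0 .4;0 0 0 0 0 0 .4;0 0 0 0 0 0 .4;0 0 0 0 0 0 .4"}}

```text
t: 11.08
eef_pos: [0.5364, 0.0977, 0.2348]
tool_rot: [-180.0, 0.1, 81.4]
force: [0.3, -0.2, 0.5]
width: 0.399
grasp_force: 0.0
```

```bash
python3 - <<'E'
from h import *
from plant import env
s=env.sense();K,E=cam(env,"wrist");im=env.capture("wrist");np.save("E7.npy",E)
print(s['eef_pos'],s['tool_rot'],s['width'])
cv2.imwrite("pics/w7.png",im[:,:,::-1])
print("green home",dots(im,K,E,(.516,.0436),.086,*WH,90),"black",dots(im,K,E,(.425,.2537),.05,*WH))
print(hubfit(im,K,E,(.613,.115)).round(4).tolist(),splines(im,K,E,np.array((.6134,.1143))))
hsv=cv2.cvtColor(im,cv2.COLOR_RGB2HSV);uv=proj(K,E,(.5384,.1152,.091),True);print(uv)
E
```

```text
[0.53644856 0.09772138 0.23479548] [-1.79950734e+02  5.39620883e-02  8.14381370e+01] 0.39856410554355803
green home (array([0.5159, 0.0431]), np.float64(0.0242), 4, np.float64(22.1), np.float64(1.0)) black (array([0.4247, 0.2562]), np.float64(0.0241), 6, np.float64(35.0), np.float64(1.0))
[[0.6092, 0.1325], [0.6248, 0.127], [0.5968, 0.122], [0.6308, 0.1083], [0.5988, 0.1062], [0.6148, 0.0967]] (np.float64(37.93460468886026), np.float64(0.38299143951118775), 370)
[311.40413693 231.57385064]
```

View pics/w7.png

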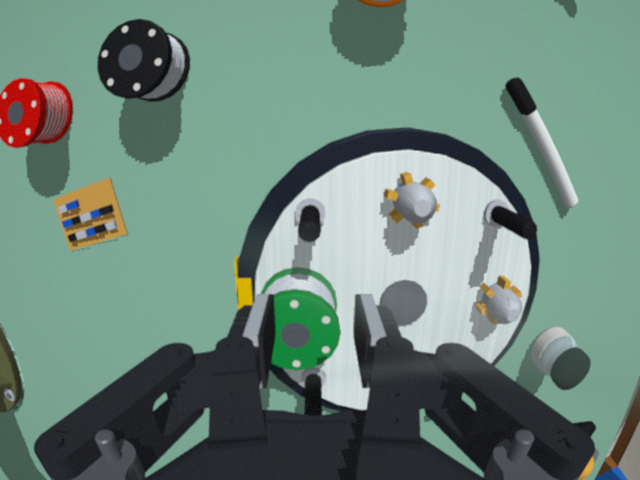

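Request:
{"name": "jog_arm", "arguments": {"deltas": "0 0 0 .002 .0175 -.02 .4;0 0 0 0 0 -.03 .4;0 0 0 0 0 -.03 .4;0 0 0 0 0 -.022 .4;0 0 0 0 0 0 .4;0 0 0 0 0 0 .1;0 0 0 0 0 0 0;0 0 0 0 0 0 0;0 0 0 0 0 0 0"}}

```text
t: 11.88
eef_pos: [0.5382, 0.1164, 0.1339]
tool_rot: [-180.0, -0.0, 81.5]
force: [-4.7, 4.8, -5.7]
width: 0.144
grasp_force: 58.9
```

Request:
{"name": "jog_arm", "arguments": {"deltas": "0 0 0 -.0125 -.0107 0 0;0 0 0 -.0107 -.0125 0 0;0 0 0 -.0086 -.0141 0 0;0 0 0 -.0063 -.0152 0 0;0 0 0 -.0039 -.0160 0 0;0 0 0 -.0013 -.0164 0 0;0 0 0 .0013 -.0164 0 0;0 0 0 .0039 -.0160 0 0;0 0 0 .0063 -.0152 0 0;0 0 0 .0086 -.0141 0 0;0 0 0 0 0 0 0;0 0 0 0 0 0 0"}}

```text
t: 12.88
eef_pos: [0.5115, -0.0376, 0.1337]
tool_rot: [-179.6, 0.7, 81.1]
force: [-15.9, -13.9, 11.9]
width: 0.14
grasp_force: 59.7
```

Request:
{"name": "jog_arm", "arguments": {"deltas": "0 0 0 0 0 0 .4;0 0 0 0 0 0 .4;0 0 0 0 0 .02 .4;0 0 0 0 0 .04 .6;0 0 0 0 0 .04 1;0 0 0 -.0027 .038 0 1;0 0 0 -.0027 .038 0 1;0 0 0 -.0027 .038 0 1;0 0 0 -.0027 .038 0 1;0 0 0 -.0027 .038 0 1;0 0 0 -.0027 .038 0 1;0 0 0 -.0027 .038 0 1"}}

```text
t: 13.88
eef_pos: [0.4971, 0.2377, 0.2347]
tool_rot: [179.8, -0.1, 81.4]
force: [0.4, 0.7, 0.6]
width: 0.997
grasp_force: 0.0
```

Request:
{"name": "jog_arm", "arguments": {"deltas": "0 0 0 -.0027 .038 0 1;0 0 0 -.0027 .038 0 1;0 0 0 -.0027 .038 0 1;0 0 0 -.0027 .038 0 1;0 0 0 -.0027 .038 0 1;0 0 0 0 0 0 1;0 0 0 0 0 0 1;0 0 0 0 0 0 1;0 0 0 0 0 0 1"}}

```text
t: 14.63
eef_pos: [0.4842, 0.4239, 0.2336]
tool_rot: [179.9, 0.0, 81.3]
force: [0.0, -0.5, 0.6]
width: 1.001
grasp_force: 0.0
```

```bash
python3 - <<'E'
from h import *
from plant import env
s=env.sense();K,E=cam(env,"wrist");im=env.capture("wrist")
print(s['eef_pos'],s['tool_rot'],s['qpos'])
sc=env.capture("scene");cv2.imwrite("pics/s8.png",sc[:,:,::-1]);cv2.imwrite("pics/w8.png",im[:,:,::-1])
for n,p in dict(blue=(.479,.425),orange=(.617,.306),black=(.4247,.2562)).items(): print(n,dots(im,K,E,p,.05,*WH,70))
both=np.vstack([cv2.resize(im[:,:,::-1],(480,360)),cv2.resize(sc[100:400,200:520,::-1],(480,240))[:, :]]);cv2.imwrite("pics/b8.png",both[:600])
E
```

```text
[0.48416413 0.42394307 0.23364754] [1.79925575e+02 1.61538416e-02 8.13420731e+01] [-21.9376342   37.45765001 -37.61627332  88.41509892  24.79227493
  62.63335372 -74.02763848]
blue (array([0.4822, 0.4243]), np.float64(0.0241), 6, np.float64(57.0), np.float64(1.0))
orange (None, 3)
black (None, 2)
```

View pics/b8.png

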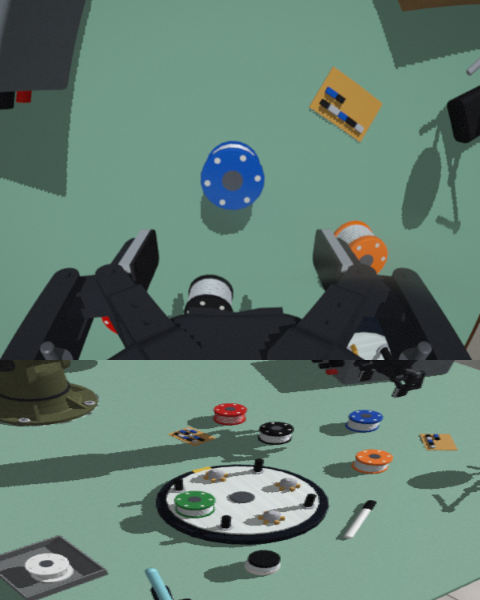

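Request:
{"name": "jog_arm", "arguments": {"deltas": "0 0 0 -.002 .0004 -.04 1;0 0 0 0 0 -.04 1;0 0 0 0 0 -.035 1;0 0 0 0 0 -.018 1;0 0 0 0 0 0 .6;0 0 0 0 0 0 .3;0 0 0 0 0 0 .3;0 0 0 0 0 0 .3;0 0 0 0 0 .01 .3;0 0 0 0 0 .03 .3;0 0 0 0 0 .04 .3;0 0 0 0 0 .04 .3"}}

```text
t: 15.73
eef_pos: [0.4808, 0.4253, 0.2225]
tool_rot: [-180.0, 0.0, 81.5]
force: [-0.1, 0.6, -2.3]
width: 0.703
grasp_force: 65.5
```

Request:
{"name": "jog_arm", "arguments": {"deltas": "0 0 -1.84 .0034 -.0381 0 .3;0 0 -1.84 .0034 -.0381 0 .3;0 0 -1.84 .0034 -.0381 0 .3;0 0 -1.84 .0034 -.0381 0 .3;0 0 -1.84 .0034 -.0381 0 .3;0 0 -1.84 .0034 -.0381 0 .3;0 0 -1.84 .0034 -.0381 0 .3;0 0 -1.84 .0034 -.0381 0 .3;0 0 -1.84 .0034 -.0381 0 .3;0 0 -1.84 .0034 -.0381 0 .3;0 0 0 0 0 0 .3;0 0 0 0 0 0 .3"}}

```text
t: 16.73
eef_pos: [0.5156, 0.0417, 0.2215]
tool_rot: [179.9, 0.0, 62.7]
force: [-0.0, 1.8, -1.5]
width: 0.702
grasp_force: 65.7
```

Request:
{"name": "jog_arm", "arguments": {"deltas": "0 0 0 0 0 -.03 .3;0 0 0 0 0 0 .3;0 0 0 0 0 0 .3;0 0 0 0 0 0 .3"}}

```text
t: 17.07
eef_pos: [0.5153, 0.046, 0.1913]
tool_rot: [180.0, -0.0, 63.2]
force: [-0.3, 0.2, -2.3]
width: 0.698
grasp_force: 66.0
```

```bash
cat > m.py <<'E'
from h import *
from plant import env
s=env.sense();K,E=cam(env,"wrist");im=env.capture("wrist");o,d=held(im,s,K,E);print(s['eef_pos'],s['tool_rot'],s['force'],o,d)
if o is not None: print("move reel by",(np.array([.516,.0435])-d[0]).round(4))
cv2.imwrite("pics/w_%05d.png"%(s['t']*100),im[:,:,::-1])
E
python3 m.py
```

```text
[0.51533225 0.04597022 0.19127821] [ 1.79985688e+02 -4.12605893e-02  6.31651360e+01] [-0.26604759  0.20476846 -2.25937655] [0.0008 0.0005] (array([0.5161, 0.0465]), np.float64(0.0238), 6, np.float64(38.7), np.float64(1.0))
move reel by [-0.0001 -0.003 ]
```

Request:
{"name": "jog_arm", "arguments": {"deltas": "0 0 0 0 -.0025 -.008 .3;0 0 0 0 0 -.01 .3;0 0 0 0 0 -.01 .3;0 0 0 0 0 -.008 .3;0 0 0 0 0 0 .3;0 0 0 0 0 0 .3;0 0 0 0 0 -.005 .3;0 0 0 0 0 -.004 .3;0 0 0 0 0 0 .3;0 0 0 0 0 0 .3"}}

```text
t: 17.95
eef_pos: [0.515, 0.0421, 0.145]
tool_rot: [-180.0, 0.0, 63.0]
force: [1.0, 0.6, -2.1]
width: 0.695
grasp_force: 66.3
```

Request:
{"name": "jog_arm", "arguments": {"deltas": "0 0 0 0 0 -.004 .3;0 0 0 0 0 -.003 .3;0 0 0 0 0 -.0025 .3;0 0 0 0 0 0 .3;0 0 0 0 0 0 .3"}}

```text
t: 18.37
eef_pos: [0.5153, 0.0424, 0.137]
tool_rot: [179.9, -0.0, 63.0]
force: [-4.0, -0.7, 15.6]
width: 0.699
grasp_force: 68.0
```

Request:
{"name": "jog_arm", "arguments": {"deltas": "0 0 0 0 0 0 .85;0 0 0 0 0 0 .85;0 0 0 0 0 0 .85;0 0 0 0 0 .02 .85;0 0 0 0 0 .03 .85;0 0 6 0 0 .03 .7;0 0 6 .0072 .0182 .02 .5;0 0 6 .0072 .0182 0 .4;0 0 0 .0072 .0182 0 .4;0 0 0 0 0 0 .4;0 0 0 0 0 0 .4;0 0 0 0 0 0 .4"}}

```text
t: 19.37
eef_pos: [0.5365, 0.096, 0.2351]
tool_rot: [-179.9, 0.1, 81.0]
force: [0.2, -0.3, 1.4]
width: 0.4
grasp_force: 0.0
```

```bash
cat > m2.py <<'E'
from h import *
from plant import env
import sys
s=env.sense();K,E=cam(env,"wrist");im=env.capture("wrist")
print(s['eef_pos'],s['tool_rot'],s['width'])
print("home",dots(im,K,E,(.516,.0436),.086,*WH,80))
k=np.array((.5384,.1152));print("knob d",(k-s['eef_pos'][:2]).round(4))
P=hubfit(im,K,E,(.6133,.1143));c=np.array((.6127,.1155));Q=P-c;Q=Q[np.hypot(*Q.T)<.025]
print("left hub",len(Q),np.degrees(np.angle(np.exp(6j*np.arctan2(Q[:,1],Q[:,0])).mean()))/6%60, P.mean(0),"seat phase at front +90+30 -> mod60 same number")
for n,p in dict(orange=(.617,.306),black=(.4247,.2562)).items(): print(n,dots(im,K,E,p,.05,*WH,55))
cv2.imwrite("pics/w_%05d.png"%(s['t']*100),im[:,:,::-1])
E
python3 m2.py
```

```text
[0.53646137 0.09604631 0.23511777] [-1.79936323e+02  5.86862075e-02  8.10128121e+01] 0.3995552368142603
home (array([0.5161, 0.0416]), np.float64(0.024), 5, np.float64(39.0), np.float64(0.998))
knob d [0.0019 0.0192]
left hub 6 44.6729973707302 [0.61258433 0.11542047] seat phase at front +90+30 -> mod60 same number
orange (None, 0)
black (array([0.4248, 0.2561]), np.float64(0.0241), 6, np.float64(34.9), np.float64(1.0))
```

Request:
{"name": "jog_arm", "arguments": {"deltas": "0 0 0 .002 .0185 -.02 .4;0 0 0 0 0 -.03 .4;0 0 0 0 0 -.03 .4;0 0 0 0 0 -.022 .4;0 0 0 0 0 0 .4;0 0 0 0 0 0 .1;0 0 0 0 0 0 0;0 0 0 0 0 0 0;0 0 0 0 0 0 0"}}

```text
t: 20.17
eef_pos: [0.5382, 0.1159, 0.1344]
tool_rot: [-180.0, -0.0, 81.1]
force: [-3.3, 4.1, -6.8]
width: 0.144
grasp_force: 59.0
```

Request:
{"name": "jog_arm", "arguments": {"deltas": "0 0 0 -.0125 -.0107 0 0;0 0 0 -.0107 -.0125 0 0;0 0 0 -.0086 -.0141 0 0;0 0 0 -.0063 -.0152 0 0;0 0 0 -.0039 -.0160 0 0;0 0 0 -.0013 -.0164 0 0;0 0 0 .0013 -.0164 0 0;0 0 0 .0039 -.0160 0 0;0 0 0 .0063 -.0152 0 0;0 0 0 .0086 -.0141 0 0;0 0 0 0 0 0 0;0 0 0 0 0 0 0"}}

```text
t: 21.17
eef_pos: [0.5114, -0.0382, 0.1342]
tool_rot: [-179.6, 0.7, 80.7]
force: [-17.2, -13.1, 12.2]
width: 0.14
grasp_force: 59.6
```

Request:
{"name": "jog_arm", "arguments": {"deltas": "0 0 0 0 0 0 .4;0 0 0 0 0 0 .4;0 0 0 0 0 .02 .4;0 0 0 0 0 .04 .6;0 0 0 0 0 .04 1;0 0 0 .0104 .0341 0 1;0 0 0 .0104 .0341 0 1;0 0 0 .0104 .0341 0 1;0 0 0 .0104 .0341 0 1;0 0 0 .0104 .0341 0 1;0 0 0 .0104 .0341 0 1;0 0 0 .0104 .0341 0 1"}}

```text
t: 22.17
eef_pos: [0.5895, 0.2096, 0.2353]
tool_rot: [179.8, -0.1, 81.0]
force: [0.8, 0.4, -0.4]
width: 0.994
grasp_force: 0.0
```

Request:
{"name": "jog_arm", "arguments": {"deltas": "0 0 0 .0104 .0341 0 1;0 0 0 .0104 .0341 0 1;0 0 0 .0104 .0341 0 1;0 0 0 0 0 0 1;0 0 0 0 0 0 1;0 0 0 0 0 0 1;0 0 0 0 0 0 1;0 0 0 0 0 0 1"}}

```text
t: 22.83
eef_pos: [0.6202, 0.3079, 0.2342]
tool_rot: [179.9, 0.0, 80.9]
force: [0.2, -0.5, 0.4]
width: 0.996
grasp_force: 0.0
```

```bash
cat > m3.py <<'E'
from h import *
from plant import env
import sys
n,x,y=sys.argv[1],float(sys.argv[2]),float(sys.argv[3])
s=env.sense();K,E=cam(env,"wrist");im=env.capture("wrist")
d=dots(im,K,E,(x,y),.05,*WH,70);print(s['eef_pos'],s['tool_rot'],n,d)
if d[0] is not None: print("d",(d[0]-s['eef_pos'][:2]).round(4))
print("black",dots(im,K,E,(.4247,.2562),.05,*WH,55))
sc=env.capture("scene")
both=np.vstack([cv2.resize(im[:,:,::-1],(480,360)),cv2.resize(sc[100:400,200:520,::-1],(480,240))]);cv2.imwrite("pics/b_%05d.png"%(s['t']*100),both)
E
python3 m3.py orange .617 .306; ls pics|grep b_
```

```text
[0.62019646 0.30790552 0.23421504] [1.79938786e+02 3.02405151e-02 8.09197334e+01] orange (array([0.6274, 0.2774]), np.float64(0.0241), 6, np.float64(55.6), np.float64(1.0))
d [ 0.0072 -0.0305]
black (array([0.4248, 0.2552]), np.float64(0.0241), 6, np.float64(35.1), np.float64(0.999))
b_02283.png
```

View pics/b_02283.png

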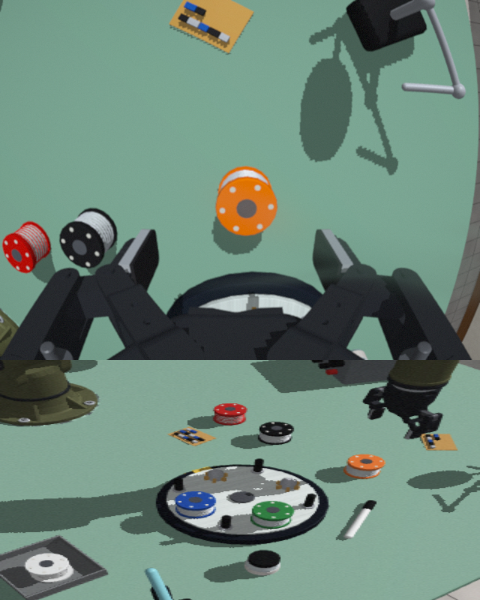

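Request:
{"name": "jog_arm", "arguments": {"deltas": "0 0 0 .0072 -.0305 0 1;0 0 0 0 0 -.04 1;0 0 0 0 0 -.04 1;0 0 0 0 0 -.035 1;0 0 0 0 0 -.0185 1;0 0 0 0 0 0 .8;0 0 0 0 0 0 .3;0 0 0 0 0 0 .3;0 0 0 0 0 0 .3;0 0 0 0 0 .01 .3;0 0 0 0 0 .03 .3;0 0 0 0 0 .04 .3"}}

```text
t: 23.93
eef_pos: [0.6257, 0.2781, 0.1795]
tool_rot: [-179.8, 0.2, 81.1]
force: [1.3, -0.6, -3.4]
width: 0.694
grasp_force: 65.7
```

Request:
{"name": "jog_arm", "arguments": {"deltas": "0 0 0 0 0 .04 .3;0 0 -1.56 -.0159 -.0334 0 .3;0 0 -1.56 -.0159 -.0334 0 .3;0 0 -1.56 -.0159 -.0334 0 .3;0 0 -1.56 -.0159 -.0334 0 .3;0 0 -1.56 -.0159 -.0334 0 .3;0 0 -1.56 -.0159 -.0334 0 .3;0 0 -1.56 -.0159 -.0334 0 .3;0 0 0 0 0 -.01 .3;0 0 0 0 0 -.02 .3;0 0 0 0 0 0 .3;0 0 0 0 0 0 .3"}}

```text
t: 24.93
eef_pos: [0.5155, 0.0457, 0.1909]
tool_rot: [-180.0, 0.0, 70.2]
force: [1.2, 0.0, -2.5]
width: 0.7
grasp_force: 66.0
```

Request:
{"name": "jog_arm", "arguments": {"deltas": "0 0 0 0 0 0 .3;0 0 0 0 0 0 .3;0 0 0 0 0 0 .3"}}

```text
t: 25.18
eef_pos: [0.516, 0.0461, 0.1911]
tool_rot: [179.9, -0.0, 70.2]
force: [0.2, 0.6, -2.5]
width: 0.701
grasp_force: 66.0
```

```bash
python3 m.py
```

```text
[0.51601233 0.04607015 0.19108029] [ 1.79925965e+02 -4.28001143e-02  7.01770591e+01] [ 0.23677002  0.56850777 -2.482904  ] [ 0.0007 -0.0001] (array([0.5167, 0.046 ]), np.float64(0.0238), 6, np.float64(44.7), np.float64(1.0))
move reel by [-0.0007 -0.0025]
```

Request:
{"name": "jog_arm", "arguments": {"deltas": "0 0 0 -.0007 -.0022 -.008 .3;0 0 0 0 0 -.01 .3;0 0 0 0 0 -.01 .3;0 0 0 0 0 -.008 .3;0 0 0 0 0 0 .3;0 0 0 0 0 0 .3;0 0 0 0 0 -.005 .3;0 0 0 0 0 -.004 .3;0 0 0 0 0 0 .3;0 0 0 0 0 0 .3"}}

```text
t: 26.07
eef_pos: [0.5147, 0.0431, 0.145]
tool_rot: [-180.0, 0.0, 70.1]
force: [-0.7, 0.5, -3.2]
width: 0.697
grasp_force: 66.2
```

Request:
{"name": "jog_arm", "arguments": {"deltas": "0 0 0 0 0 -.004 .3;0 0 0 0 0 -.003 .3;0 0 0 0 0 -.0015 .3;0 0 0 0 0 0 .3;0 0 0 0 0 0 .3"}}

```text
t: 26.48
eef_pos: [0.5148, 0.0432, 0.137]
tool_rot: [180.0, 0.0, 70.1]
force: [-2.2, -0.3, 3.4]
width: 0.701
grasp_force: 66.8
```

Request:
{"name": "jog_arm", "arguments": {"deltas": "0 0 0 0 0 0 .85;0 0 0 0 0 0 .85;0 0 0 0 0 0 .85;0 0 0 0 0 .02 .85;0 0 0 0 0 .03 .85;0 0 4 0 0 .03 .7;0 0 4 .0072 .0178 .02 .5;0 0 3 .0072 .0178 0 .4;0 0 0 .0072 .0178 0 .4;0 0 0 0 0 0 .4;0 0 0 0 0 0 .4;0 0 0 0 0 0 .4"}}

```text
t: 27.48
eef_pos: [0.5361, 0.0959, 0.2363]
tool_rot: [-180.0, 0.1, 81.1]
force: [0.5, -0.9, -0.2]
width: 0.401
grasp_force: 0.0
```

```bash
python3 m2.py
```

```text
[0.53613014 0.09589472 0.23629163] [-1.79957885e+02  5.17507638e-02  8.11037829e+01] 0.4007811052768905
home (array([0.5153, 0.0418]), np.float64(0.0241), 5, np.float64(44.6), np.float64(1.0))
knob d [0.0023 0.0193]
left hub 5 19.184481070451618 [0.60944031 0.11813558] seat phase at front +90+30 -> mod60 same number
orange (None, 0)
black (array([0.4248, 0.2563]), np.float64(0.0241), 6, np.float64(35.1), np.float64(1.0))
```

Request:
{"name": "jog_arm", "arguments": {"deltas": "0 0 0 .0023 .0188 -.02 .4;0 0 0 0 0 -.03 .4;0 0 0 0 0 -.03 .4;0 0 0 0 0 -.023 .4;0 0 0 0 0 0 .4;0 0 0 0 0 0 .1;0 0 0 0 0 0 0;0 0 0 0 0 0 0;0 0 0 0 0 0 0"}}

```text
t: 28.28
eef_pos: [0.538, 0.116, 0.1344]
tool_rot: [-180.0, -0.1, 81.1]
force: [-3.0, 4.4, -7.2]
width: 0.148
grasp_force: 58.9
```

Request:
{"name": "jog_arm", "arguments": {"deltas": "0 0 0 -.0125 -.0107 0 0;0 0 0 -.0107 -.0125 0 0;0 0 0 -.0086 -.0141 0 0;0 0 0 -.0063 -.0152 0 0;0 0 0 -.0039 -.0160 0 0;0 0 0 -.0013 -.0164 0 0;0 0 0 .0013 -.0164 0 0;0 0 0 .0039 -.0160 0 0;0 0 0 .0063 -.0152 0 0;0 0 0 .0086 -.0141 0 0;0 0 0 0 0 0 0;0 0 0 0 0 0 0"}}

```text
t: 29.28
eef_pos: [0.5115, -0.0383, 0.1342]
tool_rot: [-179.6, 0.7, 80.7]
force: [-15.5, -13.1, 11.8]
width: 0.143
grasp_force: 58.9
```

Request:
{"name": "jog_arm", "arguments": {"deltas": "0 0 0 0 0 0 .4;0 0 0 0 0 0 .4;0 0 0 0 0 .02 .4;0 0 0 0 0 .04 .6;0 0 0 0 0 .04 1;0 0 0 -.0111 .0364 0 1;0 0 0 -.0111 .0364 0 1;0 0 0 -.0111 .0364 0 1;0 0 0 -.0111 .0364 0 1;0 0 0 -.0111 .0364 0 1;0 0 0 -.0111 .0364 0 1;0 0 0 -.0111 .0364 0 1"}}

```text
t: 30.28
eef_pos: [0.4377, 0.2259, 0.2352]
tool_rot: [179.8, -0.1, 81.1]
force: [0.5, 0.6, 1.1]
width: 1.001
grasp_force: 0.0
```

Request:
{"name": "jog_arm", "arguments": {"deltas": "0 0 0 -.0111 .0364 0 1;0 0 0 0 0 0 1;0 0 0 0 0 0 1;0 0 0 0 0 0 1;0 0 0 0 0 0 1;0 0 0 0 0 0 1"}}

```text
t: 30.78
eef_pos: [0.4276, 0.2585, 0.2338]
tool_rot: [180.0, 0.0, 81.0]
force: [0.4, 0.3, -0.6]
width: 1.002
grasp_force: 0.0
```

```bash
python3 m3.py black .425 .256; ls pics|grep b_
```

```text
[0.42756269 0.25854307 0.23384895] [1.79962628e+02 1.82499994e-02 8.09661780e+01] black (array([0.4254, 0.2557]), np.float64(0.0241), 6, np.float64(35.0), np.float64(1.0))
d [-0.0022 -0.0028]
black (array([0.4254, 0.2557]), np.float64(0.0241), 6, np.float64(35.0), np.float64(1.0))
b_02283.png
b_03078.png
```

Request:
{"name": "jog_arm", "arguments": {"deltas": "0 0 0 -.0022 -.0028 -.04 1;0 0 0 0 0 -.04 1;0 0 0 0 0 -.035 1;0 0 0 0 0 -.018 1;0 0 0 0 0 0 .8;0 0 0 0 0 0 .3;0 0 0 0 0 0 .3;0 0 0 0 0 0 .3;0 0 0 0 0 .01 .3;0 0 0 0 0 .03 .3;0 0 0 0 0 .04 .3;0 0 0 0 0 .04 .3"}}

```text
t: 31.88
eef_pos: [0.4237, 0.2569, 0.2231]
tool_rot: [-179.9, 0.0, 81.2]
force: [1.9, -0.0, -2.3]
width: 0.699
grasp_force: 65.8
```

Request:
{"name": "jog_arm", "arguments": {"deltas": "0 0 -2.65 .0151 -.0354 0 .3;0 0 -2.65 .0151 -.0354 0 .3;0 0 -2.65 .0151 -.0354 0 .3;0 0 -2.65 .0151 -.0354 0 .3;0 0 -2.65 .0151 -.0354 0 .3;0 0 -2.65 .0151 -.0354 0 .3;0 0 0 0 0 -.01 .3;0 0 0 0 0 -.02 .3;0 0 0 0 0 0 .3;0 0 0 0 0 0 .3;0 0 0 0 0 0 .3;0 0 0 0 0 0 .3"}}

```text
t: 32.88
eef_pos: [0.5154, 0.0456, 0.192]
tool_rot: [179.9, -0.1, 65.3]
force: [1.1, -0.2, -2.5]
width: 0.701
grasp_force: 66.0
```

```bash
python3 m.py
```

```text
[0.51539463 0.04558309 0.19201698] [ 1.79920466e+02 -5.76180424e-02  6.52949892e+01] [ 1.1268582 -0.164914  -2.484872 ] [0.0008 0.0003] (array([0.5162, 0.0459]), np.float64(0.0237), 6, np.float64(19.2), np.float64(1.0))
move reel by [-0.0002 -0.0024]
```

View pics/b_03078.png

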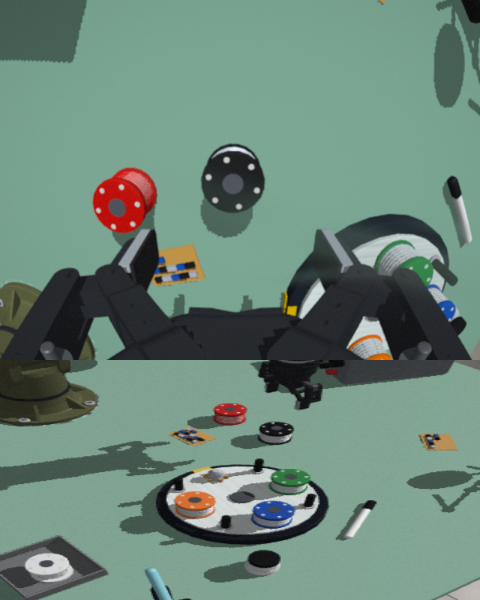

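Picture: three reels are home on the table, orange right (195,500), blue at the back, green left; the front hub is bare. Lowering black.

Request:
{"name": "jog_arm", "arguments": {"deltas": "0 0 0 -.0005 -.0022 -.008 .3;0 0 0 0 0 -.01 .3;0 0 0 0 0 -.01 .3;0 0 0 0 0 -.009 .3;0 0 0 0 0 0 .3;0 0 0 0 0 0 .3;0 0 0 0 0 -.005 .3;0 0 0 0 0 -.004 .3;0 0 0 0 0 0 .3;0 0 0 0 0 0 .3"}}

```text
t: 33.77
eef_pos: [0.5146, 0.0426, 0.1445]
tool_rot: [-180.0, 0.0, 65.2]
force: [0.9, 0.5, -2.6]
width: 0.701
grasp_force: 66.0
```

Request:
{"name": "jog_arm", "arguments": {"deltas": "0 0 0 0 0 -.004 .3;0 0 0 0 0 -.003 .3;0 0 0 0 0 -.0015 .3;0 0 0 0 0 0 .3;0 0 0 0 0 0 .3"}}

```text
t: 34.18
eef_pos: [0.5147, 0.0428, 0.1373]
tool_rot: [179.9, 0.0, 65.2]
force: [-2.9, -0.7, 13.0]
width: 0.697
grasp_force: 67.7
```

Request:
{"name": "jog_arm", "arguments": {"deltas": "0 0 0 0 0 0 .85;0 0 0 0 0 0 .85;0 0 0 0 0 0 .85;0 0 0 0 0 .02 .85;0 0 0 0 0 .03 .85;0 0 6 0 0 .03 .7;0 0 6 .0072 .0178 .02 .5;0 0 4 .0072 .0178 0 .4;0 0 0 .0072 .0178 0 .4;0 0 0 0 0 0 .4;0 0 0 0 0 0 .4;0 0 0 0 0 0 .4"}}

```text
t: 35.18
eef_pos: [0.5358, 0.0953, 0.2356]
tool_rot: [-179.9, 0.1, 81.2]
force: [-0.1, -0.3, -0.2]
width: 0.403
grasp_force: 0.0
```

```bash
python3 m2.py
```

```text
[0.53584565 0.09525973 0.23564479] [-1.79939874e+02  5.84229922e-02  8.12012033e+01] 0.40267568052778324
home (array([0.5151, 0.0414]), np.float64(0.0242), 4, np.float64(19.1), np.float64(1.0))
knob d [0.0026 0.0199]Traceback (most recent call last):
  File "m2.py", line 8, in <module>
    P=hubfit(im,K,E,(.6133,.1143));c=np.array((.6127,.1155));Q=P-c;Q=Q[np.hypot(*Q.T)<.025]
                                                               ~^~
ValueError: operands could not be broadcast together with shapes (0,) (2,)
```

Request:
{"name": "jog_arm", "arguments": {"deltas": "0 0 0 .0025 .0193 -.02 .35;0 0 0 0 0 -.03 .35;0 0 0 0 0 -.03 .35;0 0 0 0 0 -.022 .35;0 0 0 0 0 0 .35;0 0 0 0 0 0 .1;0 0 0 0 0 0 0;0 0 0 0 0 0 0;0 0 0 0 0 0 0"}}

```text
t: 35.98
eef_pos: [0.5378, 0.1155, 0.1344]
tool_rot: [-179.9, -0.0, 81.2]
force: [-3.4, 4.9, -11.4]
width: 0.14
grasp_force: 58.9
```

Request:
{"name": "jog_arm", "arguments": {"deltas": "0 0 0 -.0125 -.0107 0 0;0 0 0 -.0107 -.0125 0 0;0 0 0 -.0086 -.0141 0 0;0 0 0 -.0063 -.0152 0 0;0 0 0 -.0039 -.0160 0 0;0 0 0 -.0013 -.0164 0 0;0 0 0 .0013 -.0164 0 0;0 0 0 .0039 -.0160 0 0;0 0 0 .0063 -.0152 0 0;0 0 0 .0086 -.0141 0 0;0 0 0 0 0 0 0;0 0 0 0 0 0 0"}}

```text
t: 36.98
eef_pos: [0.512, -0.0378, 0.1346]
tool_rot: [-179.6, 0.6, 80.9]
force: [-15.6, -11.3, 8.2]
width: 0.142
grasp_force: 62.2
```

Request:
{"name": "jog_arm", "arguments": {"deltas": "0 0 0 0 0 0 .35;0 0 0 0 0 0 .35;0 0 0 0 0 .02 .35;0 0 0 0 0 .04 .4;0 0 0 0 0 .04 .4;0 0 0 0 0 .04 .4;0 0 0 -.01 -.035 0 .4;0 0 0 -.01 -.035 0 .4;0 0 0 0 0 0 .4;0 0 0 0 0 0 .4;0 0 0 0 0 0 .4;0 0 0 0 0 0 .4"}}

```text
t: 37.98
eef_pos: [0.4962, -0.1, 0.2749]
tool_rot: [179.9, -0.0, 81.3]
force: [0.5, 0.4, 0.0]
width: 0.394
grasp_force: 0.0
```

```bash
python3 - <<'E'
from h import *
from plant import env
s=env.sense();K,E=cam(env,"wrist");im=env.capture("wrist");print(s['t'],s['eef_pos'])
for a in range(4):
    t=np.radians(171+90*a);p=np.array((.6,.0303))+.085*np.array((np.cos(t),np.sin(t)));print(a,p,dots(im,K,E,p,.086,*WH,45))
sc=env.capture("scene")
cv2.imwrite("pics/bf.png",np.vstack([cv2.resize(im[:,:,::-1],(480,360)),cv2.resize(sc[160:400,100:520,::-1],(480,240))]))
E
```

```text
37.9833 [ 0.49621284 -0.1000441   0.27489029]
0 [0.51604649 0.04359693] (array([0.516 , 0.0461]), np.float64(0.024), 6, np.float64(20.5), np.float64(0.999))
1 [ 0.58670307 -0.05365351] (array([ 0.5886, -0.0534]), np.float64(0.0241), 6, np.float64(47.9), np.float64(1.0))
2 [0.68395351 0.01700307] (array([0.6861, 0.0194]), np.float64(0.0241), 6, np.float64(43.3), np.float64(1.0))
3 [0.61329693 0.11425351] (None, 0)
```

View pics/bf.png

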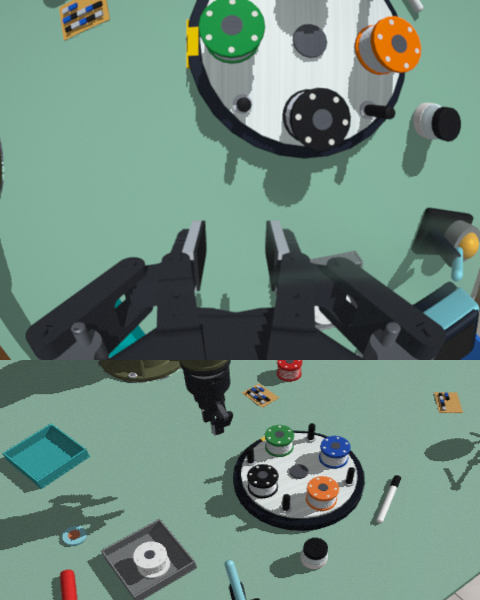

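```bash
python3 -c "
from plant import env
print(env.hand_in())"
```

```text
the job is handed in; nothing more can be done
None
```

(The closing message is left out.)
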